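Knock an enamelled bottle opener out of its nest and box it

TASK

The blue-panelled bottle opener is finished and lies sunk flush in the nest of the enamelling fixture. Swing the red clamp arm right off it, throw the red-gripped ejector lever all the way over so that the opener stands raised on the ejector pins, then lift it out and press it fully home, panel up, in the shaped cutout of the empty gift box. Leave the clamp open, and do not disturb the boxed opener, the bottle, the tape roll or the paint pots.

Things in the scene. Friction and masses are not known exactly. Their poses are not given: they have to be found in the camera images.
- fixture: Nest fixture bolted down. Green base 180 x 110 mm; aluminium nest plate 170 (x) x 90 (y) mm, top 70 mm up. Origin: underside centre, on the bench; z up. The nest is a 15 mm deep cutout in the opener's outline, 1.5 mm play all round, floor 55 mm up, head end to +x. 12 mm ejector pins rise through the floor at x +18 and -46, y 0 mm. The opener starts flush in it: no grip.
- clamp_pivot (a point): Fixed point on the fixture at x -45, y -36, z 70 mm: the vertical pivot axis of the swing clamp, at nest plate level.
- clamp_knob (a point): Centre of the top of the black upright knob (20 mm diameter, 30 mm tall) on the end of the red clamp arm, 76 mm from the pivot axis; its top is 39.5 mm above the nest plate. The red arm (20 mm wide, 94 mm long, 8 mm thick) lies 1.5 mm above the plate; the pivot boss stands 22 mm above the plate.
- clamp (a joint): Angle of the swing clamp, rad. 0: the arm points along the fixture's +y, across the opener's handle, holding it down; it grows anticlockwise seen from above, towards the fixture's -x, up to the stop at 1.75; from about 1.2 the arm is clear. Pushing on the knob needs about 2 N; it stays where it is left.
- lever_pivot (a point): Fixed point on the fixture at x 0, y -70, z 30 mm: the axis of the ejector lever, parallel to the fixture's y.
- lever_grip (a point): Centre of the lever's red grip, 90 mm from the lever axis. The lever is a 12 mm rod with a red grip of 20 mm diameter that runs from 60 to 115 mm from the axis; it swings in a vertical plane along the fixture's -y side, 70 mm from the fixture's centre line.
- lever (a joint): Ejector lever angle, rad. 0: leans 0.3 from upright to the fixture's -x, pins down. Growing, it swings through upright towards +x, to the stop at 1.35 (1.05 past upright); there the pins hold the opener 12 mm up, its lower 3 mm still guided in the nest. The pins meet the opener at about 0.2, then rise evenly. Takes about 6 N at the grip; stays where it is left.
- opener: The finished cast bottle opener with a blue enamel panel, 130 mm long, 15 mm thick, about 0.28 kg. Origin: middle of its length on the underside; z up through the panel side, x towards the head. Handle 24 mm wide from x = -65 to +19 mm; head 46 mm wide from x = +19 to +65 mm with a 25 x 22 mm mouth. Balances at x = +5 mm.
- empty_box: Empty blue gift box, grey foam, 176 (x) x 96 mm, fixed, at any yaw. Foam top 30, rim 32 mm up. Origin: underside centre. Foam cutout in the opener's outline, 11 mm deep, 2.5 mm play all round, head end to the box's +x; as deep, a finger notch on either side of the handle: x -24 to +16 mm, out to y +-40 mm.
- empty_box_cutout (a point): Centre of the cutout's floor in the empty box, 19 mm above the bench, axes as the box. The opener is home when its origin is here with the same axes; it then stands 4 mm proud of the foam.
- full_box: The other gift box, same make, holding an opener; fixed. Origin: centre of its underside.
- packed_opener: A like opener with a green panel, already lying home in the full box. Leave it alone.
- thinner: Amber bottle, 62 mm diameter, 180 mm tall, origin at the centre of its underside. Leave it alone.
- tape: Roll of paper tape lying flat, 94 mm diameter, 45 mm tall, origin at the centre of its underside. Leave it alone.
- pot_a: Small blue paint pot with white cap, 46 mm diameter, 42 mm tall, origin at the centre of its underside. Leave it alone.
- pot_b: Small orange paint pot with white cap, as the blue one. Leave it alone.

How it is judged (in metres and radians):
On the way, in this order (a step that is already met when the one before it is completed fails the run):
1. the clamp arm is swung off the opener, which still lies down in the nest (value of joint clamp above 1.1 rad and z of opener in the frame of fixture below 0.06 m), for 0.2 s.
2. the lever is thrown over and the opener stands raised and level on the ejector pins, not touched by the fingers (value of joint lever above 1.15 rad and z of opener in the frame of fixture between 0.0625 and 0.072 m and angle between opener's own z axis and vertical below 0.1 rad and contact force between the fingers and opener below 0.2 N), for 0.2 s.
At the end, for the whole second after the job is handed in: The opener lies at rest, panel up and let go, fully down in the cutout of the empty box (origin within 5 mm across and 2 mm in height of the cutout's floor centre, within 0.08 rad of its line), and the clamp is still open (above 1.1 rad) (horizontal distance between opener and empty_box_cutout below 0.005 m and z of opener in the frame of empty_box_cutout between -0.002 and 0.002 m and angle between the x axis of opener and the x axis of empty_box, either way round below 0.08 rad and angle between opener's own z axis and vertical below 0.06 rad and linear speed of opener below 0.02 m/s and value of joint clamp above 1.1 rad and contact force between the fingers and opener below 0.1 N); the robot touches nothing.
It fails at once if the boxed opener is shifted more than 10 mm (distance of packed_opener from where it was at the start of the episode above 0.01 m).
It fails at once if the bottle is shifted more than 20 mm or tipped (distance of thinner from where it was at the start of the episode above 0.02 m or angle between thinner's own z axis and vertical above 0.3 rad).
It fails at once if the tape roll is shifted more than 20 mm (distance of tape from where it was at the start of the episode above 0.02 m).
It fails at once if a paint pot is shifted more than 20 mm or tipped (distance of any of pot_a, pot_b from where it was at the start of the episode above 0.02 m or angle between any of pot_a, pot_b's own z axis and vertical above 0.3 rad).
It also fails if it takes over 58 s, if anything falls off the work surface, if the arm or the gripper's body presses on something with over 40 N, if the wrist force passes 120 N, or if a joint passes its speed limit or range.

ROBOT

A 6-joint arm with a two-finger parallel gripper is mounted at the origin on the work surface. World frame = base frame: x ahead of the robot, y to its left, z up, the work surface at z = 0. Lengths are in mm, angles in rad, forces in N, time in s.
With the tool pointing down it reaches from about 300 to 850 mm from the base axis. Payload 4.2 kg.
Tool frame: the origin (TCP) lies midway between the tips of the shut fingers; the grasp point (between the pads) lies 19 mm behind it; z points along the fingers, y is the line along which they close (so a half turn about z gives the same grasp; the last joint's range is limited). The gripper opens to 91 mm and grips with 3 to 60 N. Pads are 32 mm wide; open, the fingers measure 118 mm over their backs; the gripper's body (76 mm by 178 mm) begins 60 mm behind the grasp point.
Start: joints at [1.274, 0.32, 1.565, -0, 1.257, -0.02], TCP at [157.137, 553.128, 213.976] pointing down, gripper open.
Joint ranges: [-3.11, 3.11], [-0.84, 2.01], [0.21, 2.61], [-1.34, 4.49], [0.05, 2.63], [-2.56, 2.56]. Speed limits (rad/s): [2.57, 2.57, 3.14, 3.14, 3.14, 3.14].

INTERFACE

Orientations are given as a 3x3 rotation matrix whose columns are the frame's x, y, z axes.
In Python, from plant import r gives the robot as it stands. The module is installed in compiled form; this text tells all that it offers. Calls block until the motion is done:
- r.movep(position, orientation): joint-space move of the TCP to a pose.
- r.servo_line(position, feed=150, orientation=None): straight line of the TCP; orientation=None keeps the orientation; feed is the mean speed in mm/s.
- r.movej(angles): joint-space move.
- r.grip(opening, grip_force=None): finger opening in mm; grip_force is the grip in N (None keeps the last); returns when the fingers have stopped.
- r.wait(seconds).
- r.inverse_kinematics(position, orientation): joint angles nearest the present ones, or None.
- r.snapshot(name): name is "scene" or "side" or "wrist"; returns a dict with "frame" (420x560x3 uint8, red, green, blue), "camera_matrix" (3x3 intrinsics, pixels), "camera_from_world" (4x4, takes a point from world to camera coordinates). Camera axes: x right, y up, looking along -z (the intrinsics and any distortion apply to the point x, -y, -z); pixel columns grow to the right and rows downward; lengths in mm; the calibration is good to about 2 mm. The wrist camera is an equidistant fisheye: a pixel r from the principal point sees the ray r / f radians off the axis. A picture is of the moment at which its call begins. There is no depth.
A pose or a line that the arm cannot do raises r.IKError and nothing moves.
- r.close_job(): hands the job in; it is judged then, once.
Readings, each from a call of its own:
- r.current_t(): time.
- r.current_joint_pos(): joint angles.
- r.current_qvel(): joint speeds.
- r.current_effort(): joint torques, N m.
- r.current_eef_pos(): TCP position.
- r.current_orientation(): TCP orientation.
- r.current_ft_force(): force on the tool from outside, world axes, zero at the start.
- r.current_ft_torque(): the same for the moment, N m.
- r.current_gripper_width(): finger opening in mm.
- r.current_finger_force(): force on a finger pad.
Only numpy, scipy, OpenCV 4.12 (cv2) and the standard library are available. Lean on these libraries where they do the work, as an engineer would, in place of code of your own. Each camera call takes 0.05 s, during which the arm holds its last target. There are 200 camera calls.

## Working session

There is one attempt and no reset: what is moved stays moved. The work goes in short steps, each a Python script; the robot and the scene stay as the last script left them, time stands still between calls to the robot, and variables do not carry over. Pictures are saved under pics/ and viewed, at most 10 in all, crops included, and the job is handed in when it is done.

```bash
mkdir -p pics
cat > h.py <<'E'
import numpy as np, cv2
from plant import r
def shot(cam,name):
    s=r.snapshot(cam); np.savez(f'pics/{name}.npz',K=s['camera_matrix'],T=s['camera_from_world']); cv2.imwrite(f'pics/{name}.png',s['frame'][:,:,::-1]); return s
def load(name):
    d=np.load(f'pics/{name}.npz'); return d['K'],d['T']
def ray(name,u,v,fish=False):
    K,T=load(name); x=(u-K[0,2])/K[0,0]; y=(v-K[1,2])/K[1,1]
    if fish:
        th=np.hypot(x,y); k=np.sin(th)/max(th,1e-9); d=np.array([x*k,y*k,np.cos(th)])
    else: d=np.array([x,y,1.])
    d=d*[1,-1,-1]; R=T[:3,:3]; d=R.T@d; return -R.T@T[:3,3], d/np.linalg.norm(d)
def onz(name,u,v,z,fish=False):
    o,d=ray(name,u,v,fish); return o+d*(z-o[2])/d[2]
def tri(obs):
    A=np.zeros((3,3));b=np.zeros(3)
    for a in obs:
        o,d=ray(*a);P=np.eye(3)-np.outer(d,d);A+=P;b+=P@o
    p=np.linalg.solve(A,b); e=[np.linalg.norm(np.cross(p-ray(*a)[0],ray(*a)[1])) for a in obs]
    return p,max(e)
def proj(name,p,fish=False):
    K,T=load(name); c=T[:3,:3]@np.asarray(p,float)+T[:3,3]; x,y,z=c*[1,-1,-1]
    if fish:
        rr=np.hypot(x,y);th=np.arctan2(rr,z); x,y=x/rr*th,y/rr*th
    else: x,y=x/z,y/z
    return np.array([K[0,0]*x+K[0,2],K[1,1]*y+K[1,2]])
E
python3 - <<'E'
from h import *
ims=[]
for c in ['scene','side','wrist']:
    s=shot(c,c+'0'); ims.append(s['frame'][:,:,::-1]); print(c,s['camera_matrix'].round(1).tolist(),s['camera_from_world'].round(3).tolist())
print(r.current_t())
for i,n in zip(ims,'abc'): cv2.imwrite(f'pics/{n}.png',cv2.resize(i,(800,600),interpolation=cv2.INTER_CUBIC))
E
```

```text
scene [[379.5, 0.0, 277.8], [0.0, 379.5, 214.1], [0.0, 0.0, 1.0]] [[-0.113, 0.994, -0.005, 99.614], [-0.858, -0.095, 0.505, 450.819], [0.501, 0.061, 0.863, -1334.097], [0.0, 0.0, 0.0, 1.0]]
side [[477.9, 0.0, 277.8], [0.0, 477.9, 212.2], [0.0, 0.0, 1.0]] [[-0.931, -0.364, -0.001, 520.398], [0.233, -0.598, 0.766, -249.66], [-0.279, 0.714, 0.642, -826.321], [0.0, 0.0, 0.0, 1.0]]
wrist [[325.2, 0.0, 281.1], [0.0, 325.2, 211.3], [0.0, 0.0, 1.0]] [[0.273, 0.962, -0.001, -574.669], [-0.92, 0.261, -0.294, 33.701], [-0.282, 0.081, 0.956, -392.029], [0.0, 0.0, 0.0, 1.0]]
0.15
```

View pics/a.png

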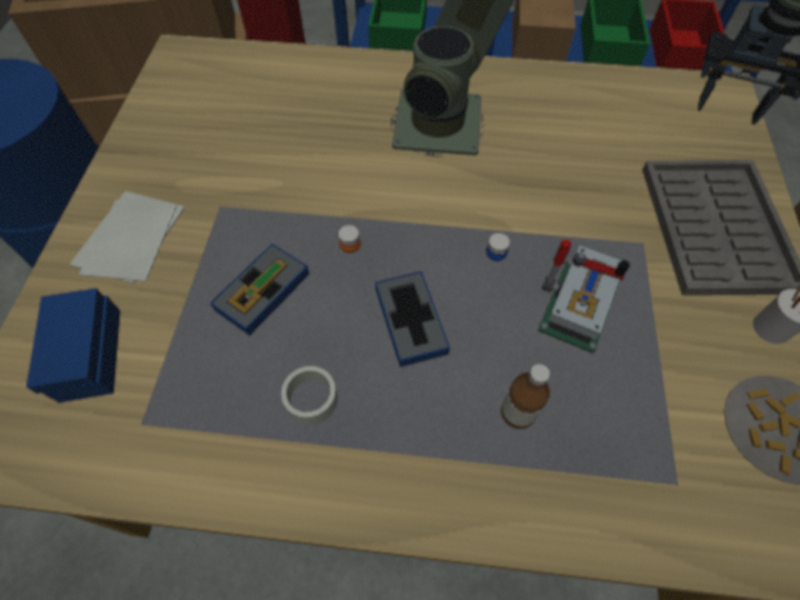

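View pics/b.png

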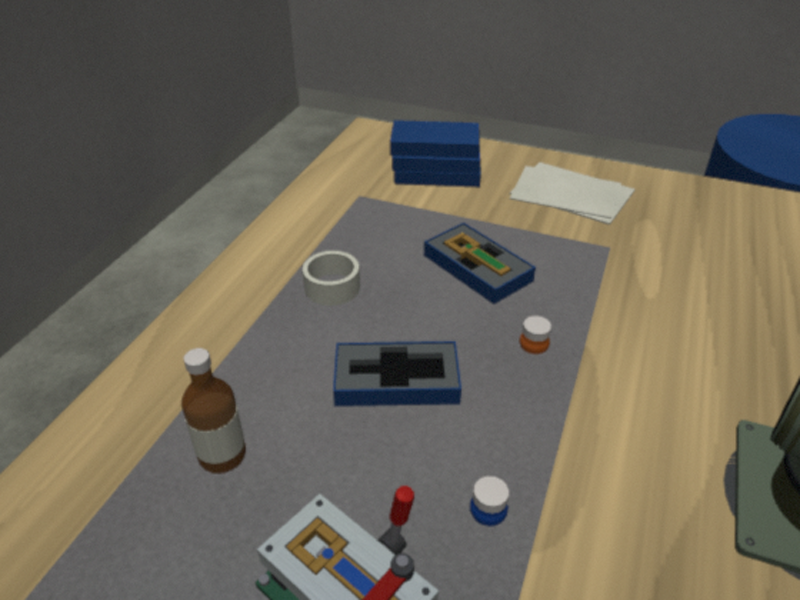

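View pics/c.png

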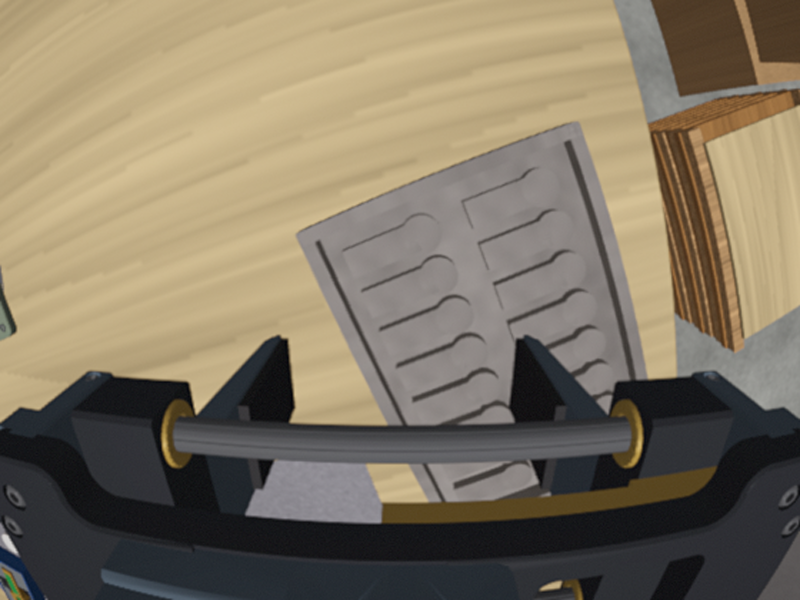

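The scene view shows the fixture at about (590,295) with its head end towards the viewer. The empty box is at (411,317) with its cutout head towards the robot. The bottle is at (525,400), the pots at (498,245) and (348,238), and the tape at (308,392). The side view cuts off part of the fixture, and the wrist view doesn't show the work yet.

Run:
```python
from h import *
def S(u,v,z): return onz('scene0',u*.7,v*.7,z)[:2].round(0)
def D(u,v,z): return onz('side0',u*.7,v*.7,z)[:2].round(0)
print('plate',[S(*p,70) for p in [(583,247),(627,262),(552,325),(597,338)]])
print('knob',S(622,265,109),'boss',S(579,256,92),'grip',S(562,252,115))
print('box',[S(*p,32) for p in [(376,280),(423,271),(448,350),(404,362)]],[D(*p,32) for p in [(335,343),(459,342),(461,376),(334,376)]])
print('bottle',S(540,372,180),D(197,360,180),'tape',S(308,390,45),'pots',S(498,241,42),D(491,492,42),S(348,233,42),D(537,326,42))
print(r.current_orientation().round(3).tolist())
K,T=load('wrist0');R=r.current_orientation();c=-T[:3,:3].T@T[:3,3]
print('cam in tool',R.T@(c-r.current_eef_pos()),'view',R.T@(-T[2,:3]))
```

```text
plate [array([399., 310.]), array([426., 392.]), array([579., 245.]), array([597., 323.])]
knob [463. 365.] boss [438. 294.] grip [450. 256.]
box [array([495., -85.]), array([463.,   5.]), array([631.,  66.]), array([663., -11.])] [array([664., -19.]), array([495., -88.]), array([471., -22.]), array([636.,  42.])]
bottle [724. 197.] [721. 201.] tape [ 740. -170.] pots [381. 150.] [381. 153.] [ 394. -156.] [ 394. -153.]
[[-0.962, 0.273, -0.0], [0.273, 0.962, -0.001], [-0.0, -0.001, -1.0]]
cam in tool [ 8.31566694e+01  1.55300296e-01 -1.70750948e+02] view [-2.93751539e-01  4.46775589e-04  9.55881705e-01]
```

Run:
```python
from h import *
R=np.array([[-1,0,0],[0,1,0],[0,0,-1.]])
r.movep([590,250,200],R); shot('wrist','f1'); t1=r.current_t()
r.movep([649,35,160],R); shot('wrist','b1')
r.movep([649,-45,160],R); shot('wrist','b2')
r.movep([590,350,200],R); shot('wrist','f2'); print(t1,r.current_t())
L=lambda n:cv2.imread(f'pics/{n}.png')
a=np.hstack([L('f1')[:300],L('f2')[:300]]);b=np.hstack([L('b1')[:300],L('b2')[:300]])
cv2.imwrite('pics/fb.png',cv2.resize(np.vstack([a,b]),(800,429),interpolation=cv2.INTER_AREA))
```

```text
2.1083 5.075
```

View pics/fb.png

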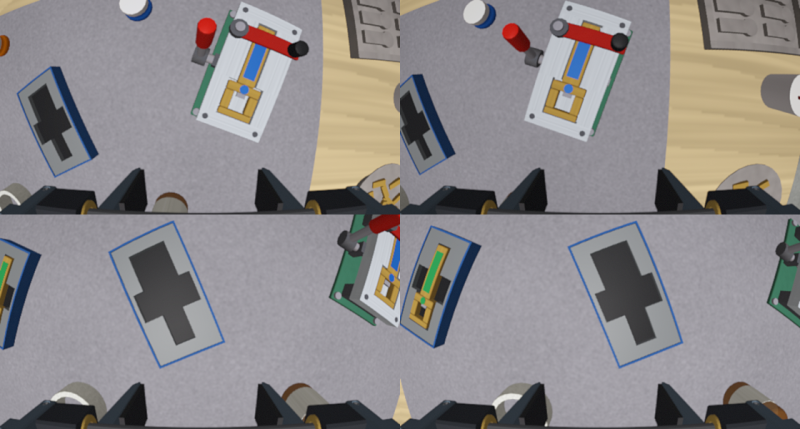

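The montage shows the fixture in both top views, with the clamp across the handle, the lever leaning back and the head end towards the bottom. The empty box is in both lower views, with the wide head cutout at the top. I'll enlarge crops to read the corners.

Run:
```python
import cv2,numpy as np
def crop(n,x,y,w,h,s): return cv2.resize(cv2.imread(f'pics/{n}.png')[y:y+h,x:x+w],None,fx=s,fy=s,interpolation=cv2.INTER_CUBIC)
cv2.imwrite('pics/cf.png',np.hstack([crop('f1',265,0,180,206,2.2),crop('f2',155,0,180,206,2.2)]))
cv2.imwrite('pics/cb.png',np.hstack([crop('b1',145,5,180,216,2.2),crop('b2',230,5,180,216,2.2)]))
```

```text
(no output)
```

View pics/cf.png

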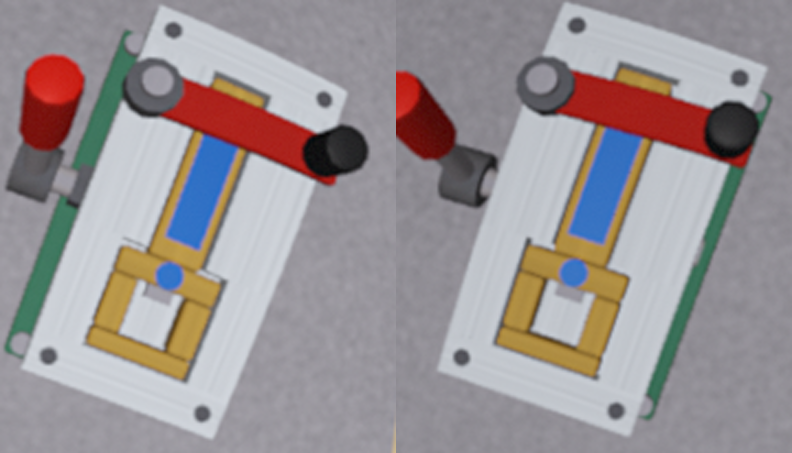

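View pics/cb.png

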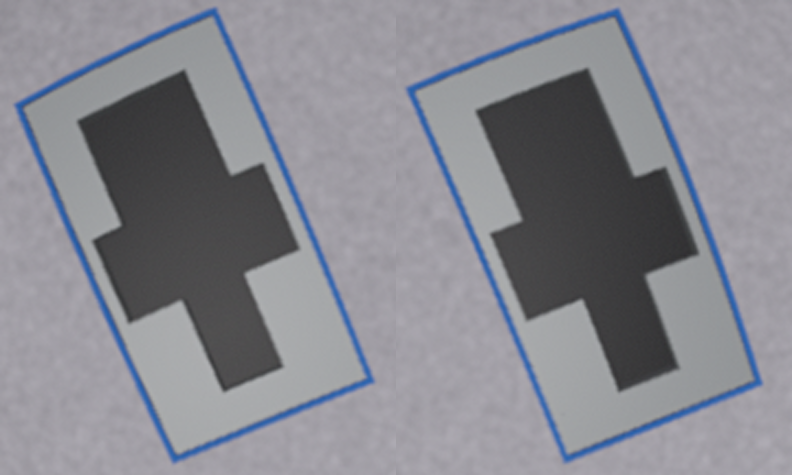

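The fixture crop shows the plate corners at (158,5), (347,92), (21,367) and (213,439) in the left view, and (564,1), (768,68), (438,371) and (629,437) in the right. The box rim corners are at (16,104), (215,9), (373,380) and (175,461) in the left view, and (408,88), (618,10), (761,382) and (566,461) in the right. Next I'll fit the poses with height left free.

```bash
cat > fit.py <<'E'
from h import *
from scipy.optimize import least_squares
def fit(obs,model,x0):  # obs: {name:(pixels)}; model Nx3
    m=np.array(model,float)
    def f(p):
        c,s=np.cos(p[3]),np.sin(p[3]); P=m@np.array([[c,-s,0],[s,c,0],[0,0,1]]).T+p[:3]
        return np.concatenate([(proj(n,q,True)-o) for n,O in obs.items() for q,o in zip(P,O)]).ravel()
    q=least_squares(f,x0,loss='soft_l1'); return q.x, np.sqrt(np.mean(f(q.x)**2))
def px(pts,x,y,s=2.2,du=0): return [((u-du+.5)/s-.5+x,(v+.5)/s-.5+y) for u,v in pts]
E
python3 - <<'E'
from fit import *
o={'f1':px([(158,5),(347,92),(21,367),(213,439)],265,0),'f2':px([(564,1),(768,68),(438,371),(629,437)],155,0,du=396)}
m=[(-85,-45,0),(-85,45,0),(85,-45,0),(85,45,0)]
for k in ({'f1':o['f1']},{'f2':o['f2']},o): print('plate top',*fit(k,m,[500,317,70,-.36]))
o={'b1':px([(16,104),(215,9),(373,380),(175,461)],145,5),'b2':px([(408,88),(618,10),(761,382),(566,461)],230,5,du=396)}
m=[(88,48,0),(88,-48,0),(-88,-48,0),(-88,48,0)]
for k in ({'b1':o['b1']},{'b2':o['b2']},o): print('rim',*fit(k,m,[566,-9,32,-2.77]))
# cutout edges at foam top
o={'b1':px([(78,121),(185,70),(282,366),(222,391)],145,5),'b2':px([(476,110),(588,69),(679,368),(618,391)],230,5,du=396)}
m=[(67.5,25.5,0),(67.5,-25.5,0),(-67.5,-14.5,0),(-67.5,14.5,0)]
print('cut',*fit(o,m,[566,-9,30,-2.77]))
print('knob',tri([('f1',*px([(349,149)],265,0)[0],True),('f2',*px([(732,122)],155,0,du=396)[0],True)]))
print('grip end',tri([('f1',*px([(54,80)],265,0)[0],True),('f2',*px([(398,100)],155,0,du=396)[0],True)]))
E
```

```text
plate top [ 4.91203304e+02  3.16227662e+02  6.97899036e+01 -3.48230417e-01] 0.36865578955089284
plate top [ 4.91564278e+02  3.16513321e+02  7.06910846e+01 -3.50022523e-01] 0.24972917191885258
plate top [ 4.91377122e+02  3.16330029e+02  7.00575006e+01 -3.49179971e-01] 0.37724714522327535
rim [562.61675111  -9.50098406  27.68881756  -2.74748628] 0.3617953604913015
rim [562.53100096  -8.44449115  27.69289105  -2.74778176] 0.2810451399735794
rim [562.56757294  -8.93639645  28.24847038  -2.74782024] 0.480381344093572
cut [562.76072285  -9.17622235  27.81551426  -2.75213641] 0.37848022040878326
knob (array([460.03531421, 369.77437065, 110.86696247]), np.float64(0.6759849462286933))
grip end (array([450.06797837, 256.70901457, 138.04696681]), np.float64(0.7749742466400742))
```

The plate height of 70.1 agrees with the text, and both poses are good to about 1 mm. The fixture is at (491.4, 316.3) with yaw -0.349, and the box is at (562.6, -9.0) with yaw -2.75. I'll do the clamp first, caging the knob and following its arc.

```bash
cat >> h.py <<'E'
F=np.array([491.4,316.3]); FY=-.349
def fw(x,y,z): c,s=np.cos(FY),np.sin(FY); return np.array([F[0]+c*x-s*y,F[1]+s*x+c*y,z])
def down(a): return np.array([[-np.sin(a),np.cos(a),0],[np.cos(a),np.sin(a),0],[0,0,-1.]])  # a: world angle of tool y
E
python3 - <<'E'
from h import *
def P(a,z): return fw(-45-76*np.sin(a),-36+76*np.cos(a),z)
r.grip(34)
r.movep(P(0,140),down(FY)); r.servo_line(P(0,92),feed=120)
print(r.current_ft_force().round(1)); r.grip(25)
mx=0
for a in np.linspace(0,1.6,9)[1:]:
    r.servo_line(P(a,92),feed=90,orientation=down(FY+a)); f=np.linalg.norm(r.current_ft_force()); mx=max(mx,f)
print(mx,r.current_t(),r.current_eef_pos())
r.grip(36); r.servo_line(P(1.6,160),feed=200); r.grip(0); 
r.servo_line(fw(-72,-70,160),feed=200,orientation=down(FY+np.pi/2)); shot('side','s1'); shot('wrist','w1')
print(r.current_t(),r.current_ft_force().round(1))
i=np.hstack([cv2.imread('pics/s1.png'),cv2.imread('pics/w1.png')]);cv2.imwrite('pics/m1.png',cv2.resize(i,(800,300),interpolation=cv2.INTER_AREA))
E
```

```text
[ 0.  -0.1  0.6]
1.1654857181670797 11.55 [364.99327228 322.05026014  92.02520913]
13.65 [-0.3  0.4 -0.7]
```

View pics/m1.png

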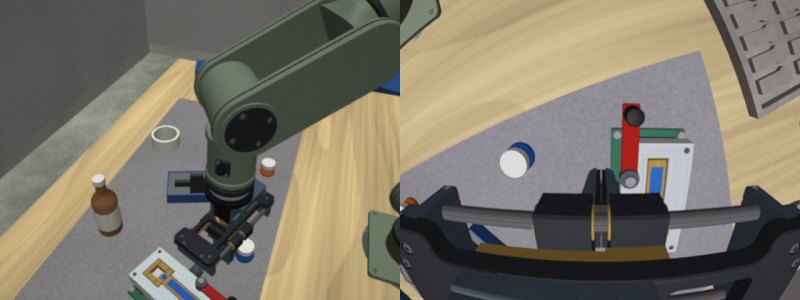

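The clamp is open, with the red arm pointing along the fixture's -x (wrist view, about (630,150)). The lever is next.

Run:
```python
from h import *
O=down(FY+np.pi/2)
def Q(th,s=95,h=16,ex=0):
    g=lambda s:(s*np.sin(th)-10*np.cos(th),30+s*np.cos(th)+10*np.sin(th))
    x,z=g(s)
    if th<0: x=min(x,g(115)[0])
    return fw(x-h+ex,-70,z)
p=Q(-.3,ex=-10); r.servo_line(p,feed=150)
for th in np.linspace(-.3,1.05,10):
    r.servo_line(Q(th),feed=90); print(round(th,2),r.current_ft_force().round(1),end=' ')
k=0
while np.linalg.norm(r.current_ft_force()[:2])<14 and k<5:
    k+=1; r.servo_line(Q(1.05)+(fw(1,0,0)-fw(0,0,0))*1.5*k*.6-[0,0,1.5*k*.8],feed=40); print(k,r.current_ft_force().round(1))
print(r.current_t())
q=r.current_eef_pos(); r.servo_line(q+fw(-12,0,30)-fw(0,0,0),feed=150)
r.servo_line(fw(0,-70,180),feed=300)
r.movep([590,330,200],down(np.pi/2)); shot('wrist','f3'); 
print(r.current_t()); s=2.2
cv2.imwrite('pics/c3.png',cv2.resize(cv2.imread('pics/f3.png')[0:230,130:400],None,fx=2.6,fy=2.6,interpolation=cv2.INTER_CUBIC))
```

```text
-0.3 [0.5 0.  0.3] -0.15 [-0.9 -0.2  0.6] 0.0 [-1.  -0.1  0.9] 0.15 [-1.3 -1.  -0.6] 0.3 [-2.3 -0.6 -0.1] 0.45 [-1.5 -0.  -0.7] 0.6 [ 0.1 -0.3  0.6] 0.75 [-0.5 -0.1  0.5] 0.9 [-0.8  0.1 -0.3] 1.05 [-3.1  1.3  3.1] 1 [-5.2  1.3  9.4]
2 [-8.5  1.2 14.9]
3 [-12.4   2.1  21.4]
4 [-15.6   2.7  27.3]
18.1833
19.6917
```

View pics/c3.png

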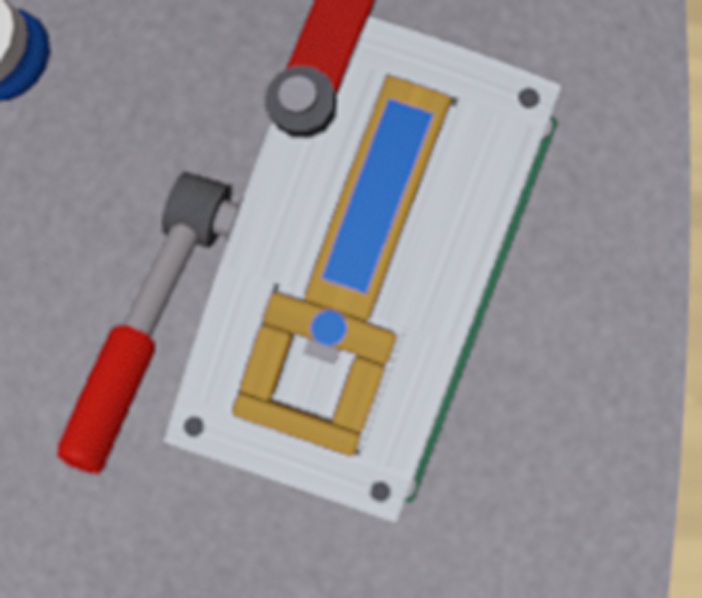

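The lever lies fully over (grip at about (105,400)). The opener looks raised, with its corners at (388,76), (456,98), (276,291), (397,333), (233,412) and (355,454). I'll fit its height to confirm.

Run:
```python
from fit import *
m=[(-65,-12,0),(-65,12,0),(19,-23,0),(19,23,0),(65,-23,0),(65,23,0)]
o={'f3':px([(388,76),(456,98),(276,291),(397,333),(233,412),(355,454)],130,0,2.6)}
print(fit(o,m,[491,316,82,-.35]))
print('plate',fit({'f3':px([(559,87),(165,439),(398,521)],130,0,2.6)},[(-85,45,0),(85,-45,0),(85,45,0)],[491,316,70,-.35]))
B=np.array([562.6,-9.0]);BY=-2.748
for a in (FY+np.pi/2,FY-np.pi/2):
  print('pick',r.inverse_kinematics(fw(-4,0,72),down(a)))
  for d in (0,2*np.pi): 
    b=BY-FY+a
    print('place',r.inverse_kinematics([*B,24],down(b)))
```

```text
(array([ 4.91898883e+02,  3.16132413e+02,  7.48067106e+01, -3.52397246e-01]), np.float64(0.5321621009009395))
plate (array([ 4.91206439e+02,  3.16431135e+02,  6.79425616e+01, -3.48666669e-01]), np.float64(0.4771722144230184))
pick [ 5.57624018e-01  4.52598533e-01  1.74452824e+00 -4.44089210e-16
  9.44465880e-01 -6.64172309e-01]
place [-3.64354104e-02  4.85376683e-01  1.84030392e+00 -4.44089210e-16
  8.15912050e-01  1.14076826e+00]
place [-3.64354104e-02  4.85376683e-01  1.84030392e+00 -4.44089210e-16
  8.15912050e-01  1.14076826e+00]
pick [ 5.57624018e-01  4.52598533e-01  1.74452824e+00 -4.44089210e-16
  9.44465880e-01  2.47742034e+00]
place [-3.64354104e-02  4.85376683e-01  1.84030392e+00 -4.44089210e-16
  8.15912050e-01 -2.00082439e+00]
place [-3.64354104e-02  4.85376683e-01  1.84030392e+00 -4.44089210e-16
  8.15912050e-01 -2.00082439e+00]
```

A single view is weak on height, so I'll triangulate the blue dot by colour, before (f1/f2) and now, from a wide baseline.

Run:
```python
from fit import *
r.movep([590,230,200],down(np.pi/2)); shot('wrist','f4')
r.movep([590,400,200],down(np.pi/2)); shot('wrist','f5')
def blobs(n):
    im=cv2.imread(f'pics/{n}.png'); h=cv2.cvtColor(im,cv2.COLOR_BGR2HSV)
    m=cv2.inRange(h,(102,140,120),(118,255,255)); k,l,st,c=cv2.connectedComponentsWithStats(m)
    e=proj(n,fw(16,0,75),True); e2=proj(n,fw(-23,0,75),True)
    out=[]
    for q in (e,e2):
        i=min((i for i in range(1,k) if st[i,4]>25),key=lambda i:np.hypot(*(c[i]-q))); out.append((c[i],st[i,4]))
    return out
b={n:blobs(n) for n in ('f1','f2','f3','f4','f5')}
for n in b: print(n,[(x[0].round(1),x[1]) for x in b[n]])
for i in (0,1):
    print('before',tri([(n,*b[n][i][0],True) for n in ('f1','f2')]),'after',tri([(n,*b[n][i][0],True) for n in ('f4','f3','f5')]))
print(r.current_t())
```

```text
f1 [(array([341.7, 125.1]), np.int32(99)), (array([356.3,  86.7]), np.int32(756))]
f2 [(array([235.3, 123.7]), np.int32(102)), (array([249.5,  83.7]), np.int32(799))]
f3 [(array([255.9, 125.6]), np.int32(112)), (array([274.5,  74.6]), np.int32(1215))]
f4 [(array([367.8, 126.6]), np.int32(103)), (array([385.5,  79.4]), np.int32(1048))]
f5 [(array([179.1, 127. ]), np.int32(99)), (array([195.6,  76.6]), np.int32(1101))]
before (array([515.42545117, 307.0742522 ,  70.69122153]), np.float64(0.01832938577751495)) after (array([515.4416382 , 307.03922681,  82.46032011]), np.float64(0.09285556008679498))
before (array([478.6225526 , 320.42208069,  69.93625684]), np.float64(0.007813641895575058)) after (array([470.56760214, 323.3677595 ,  81.55676257]), np.float64(0.37491763955471435))
20.9917
```

The opener is raised 12 mm and level. Before picking, I'll check for wrist-camera bias by viewing the box with the tool turned half round and comparing the cutout centroids.

Run:
```python
from fit import *
r.movep([480,35,160],down(-np.pi/2)); shot('wrist','b3')
r.movep([480,-50,160],down(-np.pi/2)); shot('wrist','b4')
m={}
for n in ('b1','b2','b3','b4'):
    g=cv2.cvtColor(cv2.imread(f'pics/{n}.png'),cv2.COLOR_BGR2GRAY); k,l,st,c=cv2.connectedComponentsWithStats((g<100).astype(np.uint8))
    e=proj(n,[562.6,-9,30],True); i=min((i for i in range(1,k) if 3000<st[i,4]<20000),key=lambda i:np.hypot(*(c[i]-e)))
    m[n]=(c[i],l==i); 
    pts=np.argwhere(l==i)[:,::-1]; w=np.array([onz(n,*p,30,True)[:2] for p in pts]);
    ctr=w.mean(0); ev=np.linalg.eigh(np.cov((w-ctr).T))[1][:,1]
    print(n,st[i,4],c[i].round(1),ctr.round(2),np.arctan(ev[1]/ev[0]).round(4))
for a in (('b1','b2'),('b3','b4'),('b1','b2','b3','b4')): print(a,tri([(n,*m[n][0],True) for n in a]))
print(r.current_t())
```

```text
b1 7723 [229.5 106.3] [557.51 -11.  ] 0.3934
b2 7868 [316.1 105. ] [556.98 -11.82] 0.3923
b3 7712 [330.6 121.7] [558.21 -10.83] 0.3908
b4 7817 [239.2 122.1] [557.6  -11.72] 0.3924
('b1', 'b2') (array([557.33445698, -11.56748696,  24.38950684]), np.float64(0.34587211133359785))
('b3', 'b4') (array([557.71393462, -11.20772946,  24.35093392]), np.float64(0.39046903308568426))
('b1', 'b2', 'b3', 'b4') (array([557.52643644, -11.38631866,  24.46173741]), np.float64(0.6123894044063025))
23.75
```

The bias is under 0.6 mm, and the centroid-derived centre of (562.7, -9.2) agrees with the corner fit. Now pick and place.

Run:
```python
from h import *
B=np.array([562.65,-9.15]);BY=-2.749; c,s=np.cos(BY),np.sin(BY)
def bw(x,y,z): return np.array([B[0]+c*x-s*y,B[1]+s*x+c*y,z])
O=down(FY+np.pi/2); r.grip(44)
r.movep(fw(-4,0,150),O); r.servo_line(fw(-4,0,73),feed=100)
r.grip(0,30); print('w',r.current_gripper_width(),r.current_finger_force(),r.current_t())
r.servo_line(fw(-4,0,84),feed=40); print(r.current_ft_force().round(1)); r.servo_line(fw(-4,0,150),feed=150)
print('held',r.current_gripper_width(),r.current_ft_force().round(1))
P=down(BY+np.pi/2)
r.movep(bw(-4,0,110),P); r.servo_line(bw(-4,0,42),feed=100); r.wait(.2); f0=r.current_ft_force(); print(f0.round(1))
z=42
while z>25:
    z-=1.5; r.servo_line(bw(-4,0,max(z,25)),feed=30); f=r.current_ft_force()-f0
    print(max(z,25),f.round(1),end=' ')
    if abs(f[2])>12: break
shot('wrist','p1'); shot('side','p1s'); print(r.current_t())
```

```text
w 23.54312549467575 30.00166654586792 27.7333
[-0.3 -0.  -3. ]
held 24.11040868369711 [ 0.6  0.4 -3.6]
[ 0.7  0.  -2.6]
40.5 [-0.2 -0.3 -0.2] 39.0 [-0.3 -0.4 -1. ] 37.5 [-0.9 -0.  -0.6] 36.0 [-0.2  1.5  0.5] 34.5 [-0.6 -0.5 -0.2] 33.0 [-0.7  0.5 -0.7] 31.5 [-1.2 -0.2  0.6] 30.0 [-0.8  0.1 -0.9] 28.5 [-0.5 -0.1 -0.2] 27.0 [-0.6 -0.4 -0.5] 25.5 [-0.2 -0.1 -0.8] 25 [-1.1 -0.3  4.7] 34.475
```

It met the floor right at the expected height. I'll press lightly, release, back off and look.

Run:
```python
from h import *
p=r.current_eef_pos(); r.servo_line(p-[0,0,.8],feed=20); print(r.current_ft_force().round(1))
r.servo_line(p,feed=20); r.grip(40); r.servo_line(p+[0,0,100],feed=150); print(r.current_ft_force().round(1))
r.movep([480,35,170],down(-np.pi/2)); shot('wrist','e1'); r.movep([480,-50,170],down(-np.pi/2)); shot('wrist','e2'); shot('side','e3');print(r.current_t())
def crop(n,x,y,w,h,s): return cv2.resize(cv2.imread(f'pics/{n}.png')[y:y+h,x:x+w],(int(w*s),int(h*s)),interpolation=cv2.INTER_CUBIC)
u=[int(v) for v in proj('e1',[562,-9,30],True)];w=[int(v) for v in proj('e3',[562,-9,30])]
cv2.imwrite('pics/end.png',np.hstack([crop('e1',u[0]-100,max(0,u[1]-110),200,220,2),crop('e3',max(0,w[0]-100),w[1]-110,200,220,2)])); print(u,w)
def blob(n):
    im=cv2.imread(f'pics/{n}.png'); k,l,st,c=cv2.connectedComponentsWithStats(cv2.inRange(cv2.cvtColor(im,cv2.COLOR_BGR2HSV),(102,140,120),(118,255,255)))
    d=np.array([np.cos(-2.749),np.sin(-2.749)]); B=np.array([562.65,-9.15]); out=[]
    for x in (25,-22):
        q=proj(n,[*(B+x*d),34],True); i=min((i for i in range(1,k) if st[i,4]>25),key=lambda i:np.hypot(*(c[i]-q))); out.append((c[i],st[i,4]))
    return out
a,b=blob('e1'),blob('e2'); print(a,b)
P=[tri([('e1',*a[i][0],True),('e2',*b[i][0],True)]) for i in (0,1)]; print(P)
```

```text
[-2.4  0.7  4.7]
[-0.8 -0.3  0.1]
37.3583
[327, 117] [277, 256]
[(array([338.14583333, 140.3125    ]), np.int32(96)), (array([319.36003861,  93.09266409]), np.int32(1036))] [(array([246.33333333, 140.39583333]), np.int32(96)), (array([226.30528376,  94.67123288]), np.int32(1022))]
[(array([540.12300381, -18.58852912,  34.44231411]), np.float64(0.047586260753464345)), (array([ 5.84252338e+02, -1.56032462e-01,  3.30006204e+01]), np.float64(0.2810566709006427))]
```

View pics/end.png

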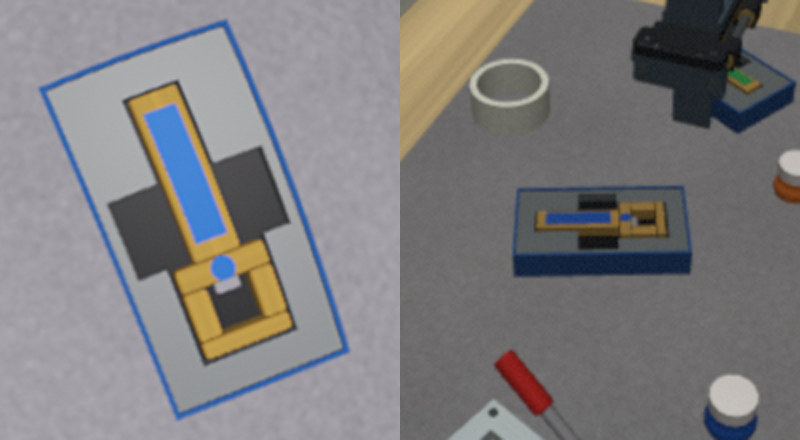

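The opener sits panel up in the cutout, with the underside at about 19 mm, within about 1.5 mm across and 0.005 rad in line. The other objects look undisturbed.

```bash
python3 -c "
from h import *
print(r.close_job(),r.current_t())"
```

```text
the job is handed in; nothing more can be done
the job is handed in; nothing more can be done
```

The job is handed in, but no verdict came back: by camera the blue opener lies home, panel up and released in the empty gift box (about 1.5 mm off centre); the clamp was left open and the lever thrown fully over, at about 37 s on the robot's clock.

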